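Press the lid home on a paint pot in the bench lidding press

TASK

One of the three small round pots on the bench has its lid only laid on, standing a few millimetres proud: stand that pot upright in the round nest of the lidding press's pulled-out carriage and slide the carriage fully home under the plunger, lid still proud. Then push the plunger's knob down, through the soft first stop where the foot meets the lid, to the firm second stop, hold it there until the lid has gone home, and let the plunger come fully up again. Leave the pot with its lid home standing in the carriage under the press, and do not disturb the other two pots.

Things in the scene. Friction and masses are not known exactly. Their poses are not given: they have to be found in the camera images.
- pot_open: the pot to be lidded: upright round white plastic pot, body 44 mm in diameter up to 45 mm above its foot (grip it here), a 48 mm collar at 46 to 50 mm, above it a 42 mm neck and a flat grey press-on lid 48 mm in diameter and 10 mm thick; the lid starts 8 mm proud, so that an 8 mm band of the white neck shows and the pot is 68 mm tall (60 mm with the lid home). 0.14 kg. Origin: centre of its underside, z up
- pot_lid (a joint): how far that lid has gone down on its pot, m: 0 = laid on, 8 mm proud; 0.008 = home on the collar. It needs about 5 N to move at all and goes down slowly, some 10 to 30 mm/s under the press's spring (about half a second in all), because air has to escape; it cannot come off and stays where it is pushed
- lid_top (a point): centre of the top face of that lid
- pot_shut_a: one of two pots of the same make whose lids are already home: 60 mm tall, no white neck showing under the grey lid. Origin: centre of its underside. To be left alone
- pot_shut_b: the other pot whose lid is already home, as pot_shut_a. To be left alone
- press: bench lidding press, fixed to the table: grey C-frame with a base plate (172 by 258 mm), a column at its back, and a head 118 to 158 mm above the table that carries a vertical plunger. Origin: on the table, on the plunger's axis. Own +x points to the column (x = 70 to 106 mm; nothing but base and rails in front of it below the head), own -y is the way the carriage is pulled out. The head reaches 31 mm from the plunger axis to the front and both sides
- carriage (a joint): how far the carriage is pulled out along the press's own -y, m: 0 = home against its stop, nest under the plunger; 0.135 = fully out. About 2 N moves it; it stays where it is left
- nest (a point): centre of the floor of the carriage's round nest, 23 mm above the table: a black ring 66 mm outside, 51 mm inside (54 mm at its flared mouth) and 9 mm high, in which the pot stands with about 3 mm play all round. It moves with the carriage
- carriage_knob (a point): centre of the carriage's black ball knob: 26 mm in diameter, its middle 50 mm above the table, top 62 mm, on a steel stem, 118 mm from the nest along the press's own -y. Pinch it from above or push against it to slide the carriage
- plunger (a joint): how far the plunger is pushed down, m: 0 = up at rest (a spring of 0.12 N/mm always pushes it back, 2 to 5 N), about 0.012 = first stop, where its sprung foot meets a proud lid standing in the nest with the carriage home and the force rises by about 7 N, then by 0.6 N/mm; 0.024 = second, firm stop (the steel skirt below the knob lands on the head), where 14 to 18 N hold it and any more force moves it no further
- knob_top (a point): centre of the flat top of the plunger's black mushroom knob, 54 mm in diameter, 223 mm above the table when up; push straight down here
Not all that is in view belongs to the job. Leave any green look-alike of the pot_open alone.

How it is judged (in metres and radians):
On the way, in this order (a step that is already met when the one before it is completed fails the run):
1. the pot stands upright in the nest of the pulled-out carriage, its lid still proud (horizontal distance between pot_open and nest below 0.006 m and z of pot_open in the frame of nest below 0.003 m and angle between pot_open's own z axis and vertical below 0.06 rad and value of joint carriage above 0.06 m and value of joint pot_lid below 0.002 m), for 0.2 s.
2. the carriage is home with the pot standing in its nest, lid still proud (value of joint carriage below 0.004 m and horizontal distance between pot_open and nest below 0.006 m and angle between pot_open's own z axis and vertical below 0.06 rad and value of joint pot_lid below 0.002 m), for 0.2 s.
3. the plunger is held at its second stop (within 2.5 mm) until the lid is home (value of joint plunger above 0.0215 m and value of joint pot_lid above 0.007 m), for 0.2 s.
At the end, for the whole second after the job is handed in: the lid is home (within 1 mm), the plunger is fully up (within 2 mm), the carriage is home (within 6 mm), and the pot stands still and upright (within 3.4 degrees) in the nest, within 6 mm of its centre (value of joint plunger below 0.002 m and value of joint pot_lid above 0.007 m and value of joint carriage below 0.006 m and horizontal distance between pot_open and nest below 0.006 m and z of pot_open in the frame of nest below 0.003 m and angle between pot_open's own z axis and vertical below 0.06 rad and linear speed of pot_open below 0.02 m/s); the robot touches nothing.
It fails at once if one of the two lidded pots is disturbed (moved over 20 mm or tipped) (distance of any of pot_shut_a, pot_shut_b from where it was at the start of the episode above 0.02 m or angle between any of pot_shut_a, pot_shut_b's own z axis and vertical above 0.35 rad).
It fails at once if the pot is tipped over (angle between pot_open's own z axis and vertical above 0.8 rad).
It also fails if it takes over 67 s, if anything falls off the work surface, if the arm or the gripper's body presses on something with over 40 N, if the wrist force passes 120 N, or if a joint passes its speed limit or range.

ROBOT

A 6-joint arm with a two-finger parallel gripper is mounted at the origin on the work surface; the furniture and walls round the work are solid. World frame = base frame: x ahead of the robot, y to its left, z up, the work surface at z = 0. Lengths are in mm, angles in degrees, forces in N, time in s.
With the tool pointing down it reaches from about 300 to 850 mm from the base axis. Payload 4.2 kg.
Tool frame: the origin (TCP) lies at the very end of the fingers, on their centre line; the grasp point (between the pads) lies 19 mm behind it (env.grasp_offset is the distance from the TCP to the grasp point, in mm); z points along the fingers, y is the line along which they close (so a half turn about z gives the same grasp; the last joint's range is limited). The gripper opens to 91 mm and grips with 3 to 60 N. Pads are 32 mm wide; open, the fingers measure 118 mm over their backs; the gripper's body (76 mm by 178 mm) begins 60 mm behind the grasp point.
Start: joints at [67.323, 18.312, 89.639, -0, 72.044, -1.146], TCP at [211.039, 534.891, 189.076] pointing down, gripper open.
Joint ranges: [-177.97, 177.97], [-48.28, 115.42], [12.27, 149.76], [-77.06, 257.06], [2.81, 150.46], [-146.56, 146.56]. Speed limits (degrees/s): [147.25, 147.25, 180, 180, 180, 180].

INTERFACE

Orientations are given as [roll, pitch, yaw] about the fixed x, y, z axes, in that order (R = Rz(yaw) Ry(pitch) Rx(roll)).
In Python, from workcell import env, eyes gives the robot as it stands.
- The arm moves only by the tool send_rows, never from a script. Its arguments are lists of equal length, an entry for each row: "grip": the opening, from -1 (shut) to 1 (fully open), so that 0 is half open; "xyz": the shift along the world's x, y, z in m, a list of three; "yaw": the turn about the world's z in degrees. A call has 1 to 8 rows; each row is the pose to reach, as a shift and turn from the pose commanded when the call began; what a row does not reach only later rows make up. A row lasts 1/12 s, in which the tool goes at most 41.7 mm and 7.16 degrees, less where a joint would pass 70% of its speed; a pose out of reach is approached as far as the arm can. A call with a gripper value outside its range is refused whole. The fingers move at their own pace and stop on an object; "grip_force" is the grip in N (left out, the last holds). Time passes only in rows, so rows that repeat a pose let the fingers close. It gives the time, the measured TCP pose, the force, the opening and the grip force at its end, in the units of the state.
- env.state(): the state, without advancing time (a new reading comes with each control period).
- eyes.grab_frame(name): name is "side" or "top" or "wrist"; returns a dict with "frame" (400x640x3 uint8, red, green, blue), "fx", "fy", "cx", "cy" (pixels), "pose" (4x4, takes a point from camera to world coordinates). Camera axes: x right, y down, z forward; pixel columns grow to the right and rows downward; lengths in mm; the calibration is good to about 2 mm. The wrist camera is an equidistant fisheye: a pixel r from the principal point sees the ray r / f radians off the axis. A picture is of the moment at which its call begins. There is no depth.
- env.job_done(): hands the job in; it is judged then, once.
The state is a dict: "time_s": time; "qpos": joint angles; "qvel": joint speeds; "effort": joint torques, N m; "ee_pos": TCP position; "ee_rot": TCP orientation; "force": force on the tool from outside, world axes, zero at the start; "torque": the same for the moment, N m; "gripper_width": finger opening in mm; "gripper_force": force on a finger pad.
Only numpy, scipy, OpenCV 4.12 (cv2) and the standard library are available. Lean on these libraries where they do the work, as an engineer would, in place of code of your own. Each camera call takes 0.05 s, during which the arm holds its last target. There are 200 camera calls.

## Working session

There is one attempt and no reset: what is moved stays moved. The work goes in short steps, Python scripts to look and compute and a tool call to move; the robot and the scene stay as the last step left them, time stands still between calls to the robot, and variables do not carry over. Pictures are saved under pics/ and viewed, at most 10 in all, crops included, and the job is handed in when it is done.

Besides the shell and the picture viewer there is one more tool, called after "Request:" as name(argument=value, ...) on one line, values as JSON. send_rows: Moves the arm, as the interface text tells. Its arguments: {"type":"object","properties":{"grip":{"type":"array"},"xyz":{"type":"array"},"yaw":{"type":"array"},"grip_force":{"type":"number"}},"required":["grip","xyz","yaw"]}

```bash
mkdir -p pics; ls; cat > h.py <<'E'
import numpy as np, cv2
from workcell import env, eyes
def grab(n,save=None):
    g=eyes.grab_frame(n)
    if save: cv2.imwrite('pics/'+save,g['frame'][:,:,::-1])
    return g
def ray(g,u,v,fish=False):
    x=(u-g['cx'])/g['fx'];y=(v-g['cy'])/g['fy']
    if fish:
        r=np.hypot(x,y);s=np.sin(r)/r if r>1e-9 else 1;d=np.array([x*s,y*s,np.cos(r)])
    else: d=np.array([x,y,1.])
    P=np.array(g['pose']);return P[:3,3],P[:3,:3]@d
def onz(g,u,v,z,fish=False):
    o,d=ray(g,u,v,fish);return o+d*(z-o[2])/d[2]
def proj(g,p,fish=False):
    P=np.array(g['pose']);c=P[:3,:3].T@(np.array(p,float)-P[:3,3])
    if fish:
        r=np.hypot(c[0],c[1]);t=np.arctan2(r,c[2]);k=t/r if r>1e-9 else 0;x,y=c[0]*k,c[1]*k
    else: x,y=c[0]/c[2],c[1]/c[2]
    return np.array([g['cx']+g['fx']*x,g['cy']+g['fy']*y])
E
python3 - <<'E'
from h import *
for n in('side','top'):
    g=grab(n,n+'0.png');print(n,g['fx'],g['cx'],g['cy'],np.round(g['pose'],2).tolist())
a=cv2.imread('pics/side0.png');b=cv2.imread('pics/top0.png')
E
```

```text
pics
side 445.52731842061803 320.0079596848222 195.36867153264984 [[0.98, -0.11, 0.18, 252.14], [-0.21, -0.54, 0.81, -1111.16], [0.01, -0.83, -0.55, 888.33], [0.0, 0.0, 0.0, 1.0]]
top 365.83291232661213 322.70690648823455 200.93553427875457 [[-0.0, -0.99, 0.14, 357.67], [-1.0, 0.0, 0.0, -66.11], [-0.0, -0.14, -0.99, 1041.35], [0.0, 0.0, 0.0, 1.0]]
```

View pics/top0.png

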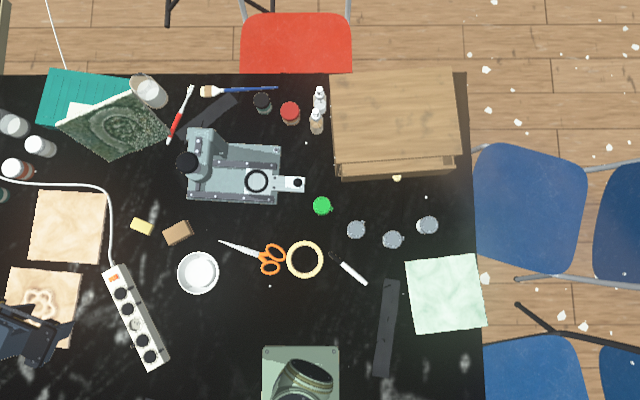

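View pics/side0.png

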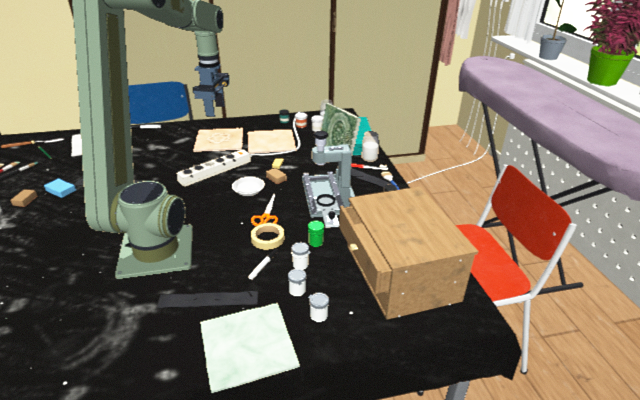

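Top view: pots at (356,229), (392,240) and (427,225). The green look-alike is at (321,205), the nest at (257,181), the carriage knob at about (299,184) and the plunger knob at (187,161). In the side view the pots are at (300,256), (297,283) and (319,306). Next I'll enlarge a crop to find the one with the proud lid.

```bash
python3 - <<'E'
from h import *
a=cv2.imread('pics/side0.png')[215:330,270:350]
b=cv2.imread('pics/top0.png')[110:260,165:445]
A=cv2.resize(a,None,fx=5,fy=5,interpolation=cv2.INTER_CUBIC)
cv2.imwrite('pics/c1.png',A)
B=cv2.resize(b,None,fx=2.85,fy=2.85,interpolation=cv2.INTER_CUBIC);cv2.imwrite('pics/c2.png',B)
g=grab('top')
for n,u,v,z in[('p1',356,229,60),('p2',392,240,60),('p3',427,225,60),('green',321,205,60),('nest',257,181,32),('cknob',299,184,50),('pknob',187,161,223)]:print(n,onz(g,u,v,z).round())
E
```

```text
p1 [ 416. -153.   60.]
p2 [ 386. -249.   60.]
p3 [ 426. -344.   60.]
green [481. -60.  60.]
nest [553. 120.  32.]
cknob [541.   1.  50.]
pknob [564. 246. 223.]
```

View pics/c1.png

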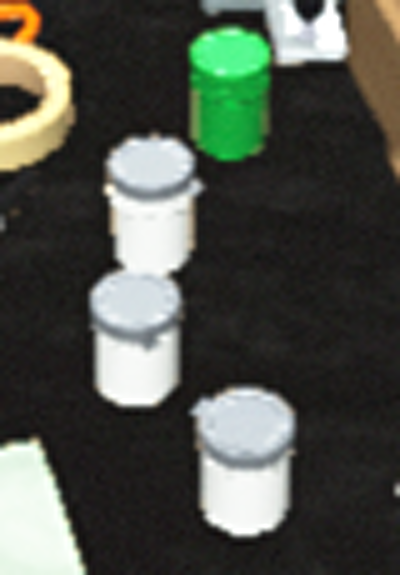

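View pics/c2.png

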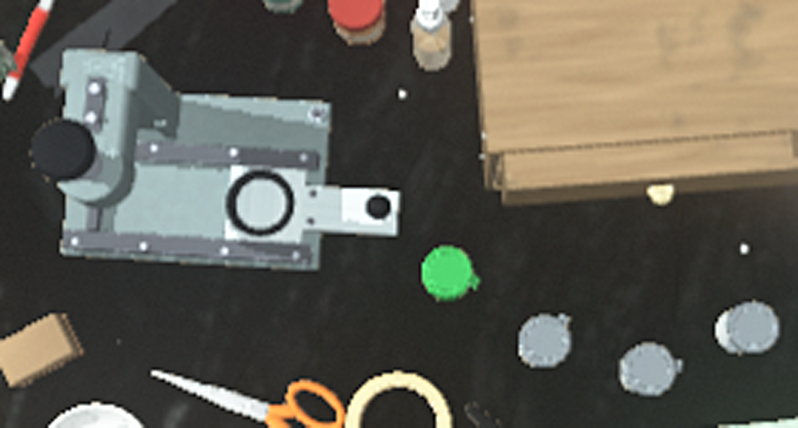

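Candidates in the side view: (300,256), (297,283) and (319,306); the green pot at (316,233) is excluded. Only the pot at (300,256), top view (356,229), shows a white band and collar between lid and body, and it is the tallest for its width. That makes it pot_open. Now I'll refine the positions.

```bash
python3 - <<'E'
from h import *
g=grab('top');f=g['frame'];hsv=cv2.cvtColor(f,cv2.COLOR_RGB2HSV)
def blob(mask,u,v,r):
    m=np.zeros_like(mask);m[v-r:v+r+1,u-r:u+r+1]=mask[v-r:v+r+1,u-r:u+r+1]
    cs,_=cv2.findContours(m,cv2.RETR_EXTERNAL,cv2.CHAIN_APPROX_NONE);c=max(cs,key=cv2.contourArea)
    (x,y),R=cv2.minEnclosingCircle(c);e=cv2.fitEllipse(c);return e[0],e[1],R
br=(hsv[:,:,2]>90).astype('uint8')*255; br=cv2.morphologyEx(br,cv2.MORPH_OPEN,cv2.getStructuringElement(cv2.MORPH_ELLIPSE,(7,7)))
dk=(hsv[:,:,2]<70).astype('uint8')*255
for n,u,v,r,z,m in[('p1',356,229,14,68,br),('p2',392,240,14,60,br),('p3',428,225,14,60,br),('nest',257,181,14,32,dk),('cknob',298,182,6,56,dk),('pknob',187,162,14,223,dk)]:
    c,ax,R=blob(m,u,v,r);p=onz(g,*c,z);d=np.linalg.norm(np.linalg.norm(onz(g,c[0]+1,c[1],z)-p));print(n,np.round(c,1),np.round(np.array(ax)*d),p.round(1))
s=grab('side')
for n,p in[('p1',(416,-152,68)),('nest',(553,120,32)),('pk',(564,246,223))]:print(n,proj(s,p).round(1))
st=env.state();print(st['ee_pos'],st['ee_rot'],st['force'],st['gripper_width'],st['time_s'])
E
```

```text
p1 [355.4 229.3] [46. 50.] [ 414.5 -150.8   68. ]
p2 [391.9 239.2] [47. 54.] [ 388.1 -248.4   60. ]
p3 [426.8 224.8] [47. 59.] [ 426.  -343.2   60. ]
nest [256.  180.7] [60. 63.] [553.9 122.8  32. ]
cknob [297.4 182.2] [18. 20.] [544.6   4.9  56. ]
pknob [183.1 162. ] [61. 67.] [561.3 255.2 223. ]
p1 [301.  247.2]
nest [326.1 199.6]
pk [321.9 132.9]
[210.94681108 534.63339931 188.66339338] [-1.79952424e+02  1.69460335e-03  1.58470437e+02] [-0.49157445  0.13627628  0.22838481] 91.05150079725667 0.25
```

Request:
send_rows(grip=[1,1,1,1,1,1,1,1], xyz=[[0.012,-0.034,0.005],[0.024,-0.068,0.01],[0.036,-0.102,0.01],[0.048,-0.136,0.01],[0.06,-0.17,0.01],[0.072,-0.204,0.01],[0.084,-0.238,0.01],[0.096,-0.272,0.01]], yaw=[-5,-10,-15,-20,-25,-30,-35,-40])

```text
time_s: 0.92
ee_pos: [307.1, 261.2, 199.1]
ee_rot: [180.0, 0.0, 118.3]
force: [1.7, 0.8, 0.4]
gripper_width: 91.0
gripper_force: 0.0
```

Request:
send_rows(grip=[1,1,1,1,1,1,1,1], xyz=[[0.012,-0.034,0],[0.024,-0.068,0],[0.036,-0.102,0],[0.048,-0.136,0],[0.06,-0.17,0],[0.072,-0.204,0],[0.084,-0.238,0],[0.096,-0.272,0]], yaw=[-5,-10,-15,-20,-25,-30,-33,-33])

```text
time_s: 1.58
ee_pos: [403.2, -10.9, 199.3]
ee_rot: [180.0, -0.0, 85.3]
force: [0.7, 1.2, -0.4]
gripper_width: 91.4
gripper_force: 0.0
```

Request:
send_rows(grip=[1,1,1,1,1,1,1], xyz=[[0.003,-0.03,0],[0.006,-0.06,0],[0.008,-0.1,0],[0.011,-0.142,-0.01],[0.011,-0.142,-0.03],[0.011,-0.142,-0.03],[0.011,-0.142,-0.03]], yaw=[0,0,0,0,0,0,0])

```text
time_s: 2.17
ee_pos: [413.0, -150.8, 168.4]
ee_rot: [-179.8, -0.1, 85.4]
force: [-0.0, 0.3, 0.5]
gripper_width: 91.2
gripper_force: 0.0
```

```bash
python3 - <<'E'
from h import *
g=grab('wrist','w1.png');print(g['fx'],g['cx'],g['cy'],np.round(g['pose'],2).tolist())
st=env.state();print(st['ee_pos'],st['ee_rot'],st['time_s'])
print(proj(g,(414.5,-150.8,68),1),proj(g,(414.5,-150.8,0),1))
E
```

```text
309.70691628693146 317.4861011434581 197.84368196794748 [[1.0, -0.08, -0.02, 420.48], [-0.08, -0.96, -0.27, -76.05], [-0.0, 0.27, -0.96, 363.97], [0.0, 0.0, 0.0, 1.0]]
[ 413.83518414 -150.51148848  169.27346726] [-1.79968473e+02 -3.72363580e-02  8.54817965e+01] 2.2167
[318.12786729 190.49033353] [318.11434819 176.56700692]
```

View pics/w1.png

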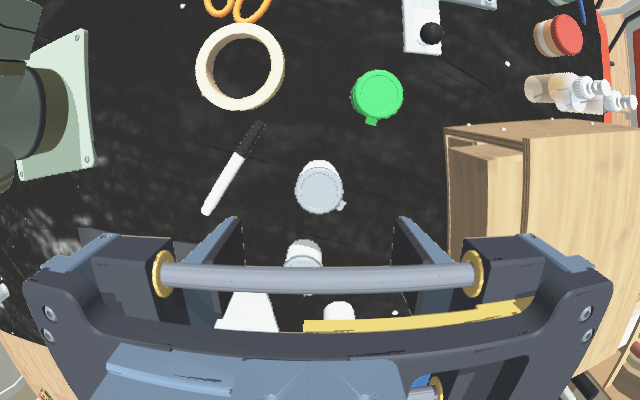

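The wrist view shows the lid at about (319,189), against a prediction of (318,190), so the pot position is confirmed. Its neighbours are clear. Descending to z = 12.

Request:
send_rows(grip=[1,1,1,1,1,1,1,1], xyz=[[0,0,-0.03],[0,0,-0.06],[0,0,-0.085],[0,0,-0.11],[0,0,-0.13],[0,0,-0.145],[0,0,-0.156],[0,0,-0.156]], yaw=[0,0,0,0,0,0,0,0])

```text
time_s: 2.88
ee_pos: [413.6, -149.4, 12.3]
ee_rot: [-179.9, -0.1, 85.6]
force: [-1.5, 1.0, 0.7]
gripper_width: 91.4
gripper_force: 0.0
```

Request:
send_rows(grip=[0.5,0.2,-0.2,-0.4,-0.4,-0.4,-0.4,-0.4], xyz=[[0,0,0],[0,0,0],[0,0,0],[0,0,0],[0,0,0],[0,0,0],[0,0,0],[0,0,0]], yaw=[0,0,0,0,0,0,0,0], grip_force=12)

```text
time_s: 3.55
ee_pos: [414.0, -151.2, 13.3]
ee_rot: [180.0, 0.0, 85.5]
force: [-0.5, 0.2, 2.8]
gripper_width: 47.9
gripper_force: 12.0
```

Request:
send_rows(grip=[-0.4,-0.4,-0.4,-0.4,-0.4,-0.4,-0.4,-0.4], xyz=[[0,0,0],[0,0,0.003],[0,0,0.01],[0,0,0.025],[0,0,0.045],[0,0,0.07],[0,0,0.09],[0,0,0.1]], yaw=[0,0,0,0,0,0,0,0], grip_force=18)

```text
time_s: 4.22
ee_pos: [415.2, -151.6, 115.8]
ee_rot: [179.8, 0.1, 85.5]
force: [0.6, 0.9, -2.8]
gripper_width: 47.6
gripper_force: 18.0
```

```bash
python3 - <<'E'
from h import *
g=grab('side','s2.png')
st=env.state();print(st['ee_pos'],st['gripper_width'],st['gripper_force'],st['time_s'],st['force'])
c=proj(g,(414,-151,130)).astype(int);print(c)
a=cv2.imread('pics/s2.png')[c[1]-50:c[1]+70,c[0]-60:c[0]+60]
cv2.imwrite('pics/s2c.png',cv2.resize(a,None,fx=5,fy=5,interpolation=cv2.INTER_CUBIC))
E
```

```text
[ 416.0073801  -151.86596532  116.71504145] 47.683055238627354 17.999792620539665 4.2667 [ 0.90974044  0.03436122 -0.12301745]
[299 229]
```

View pics/s2c.png

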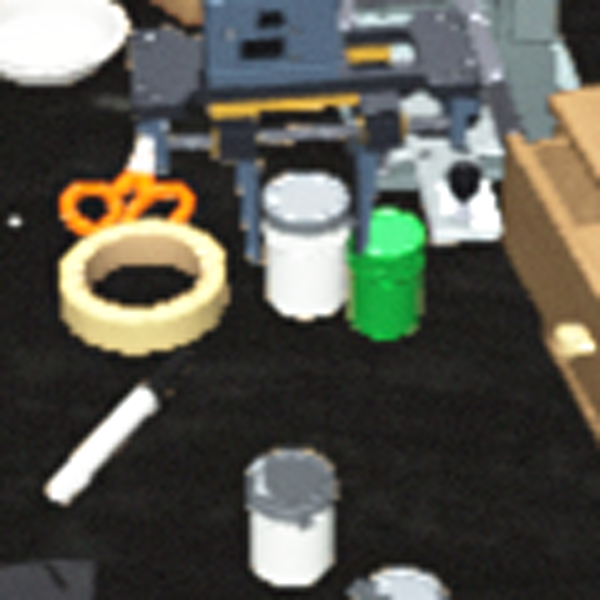

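The held pot at crop (305,245) hangs upright. Its height-to-width ratio of 1.68, against 1.5 for the lidded one, shows the lid is still proud. Next I move toward the nest, y first and then x.

Request:
send_rows(grip=[-0.4,-0.4,-0.4,-0.4,-0.4,-0.4,-0.4,-0.4], xyz=[[0,0.02,0.01],[0,0.05,0.01],[0,0.085,0.01],[0,0.12,0.01],[0,0.155,0.01],[0,0.19,0.01],[0,0.22,0.01],[0,0.234,0.01]], yaw=[0,0,0,0,0,0,0,0])

```text
time_s: 4.93
ee_pos: [413.3, 85.8, 122.7]
ee_rot: [-180.0, -0.1, 85.6]
force: [0.5, 0.5, -1.8]
gripper_width: 48.0
gripper_force: 18.0
```

Request:
send_rows(grip=[-0.4,-0.4,-0.4,-0.4,-0.4,-0.4,-0.4,-0.4], xyz=[[0.015,0,0],[0.04,0,0],[0.07,0,0],[0.1,0,0],[0.125,0,0],[0.139,0,0],[0.139,0,0],[0.139,0,0]], yaw=[0,0,0,0,0,0,0,0])

```text
time_s: 5.6
ee_pos: [552.3, 82.7, 122.0]
ee_rot: [-179.8, 0.0, 85.4]
force: [-0.6, -0.2, -2.0]
gripper_width: 47.7
gripper_force: 18.0
```

```bash
python3 - <<'E'
from h import *
g=grab('wrist','w2.png')
st=env.state();print(st['ee_pos'],st['ee_rot'],st['gripper_width'],st['gripper_force'],st['time_s'],st['force'])
print('nest',proj(g,(553.9,122.8,32),1),'knob',proj(g,(544.6,4.9,62),1),'lid',proj(g,(*st['ee_pos'][:2],st['ee_pos'][2]+56),1),'pk',proj(g,(562.5,256,223),1))
E
```

```text
[551.62319702  82.71736699 122.17401546] [-1.79835896e+02  3.32282860e-02  8.54653345e+01] 48.063685393605354 17.999852746725082 5.65 [ 0.07255523 -0.09126012 -2.02997866]
nest [314.72487215 151.32197388] knob [314.93750622 280.83948803] lid [313.83188743 267.07833135] pk [ 303.63675495 -135.81371355]
```

View pics/w2.png

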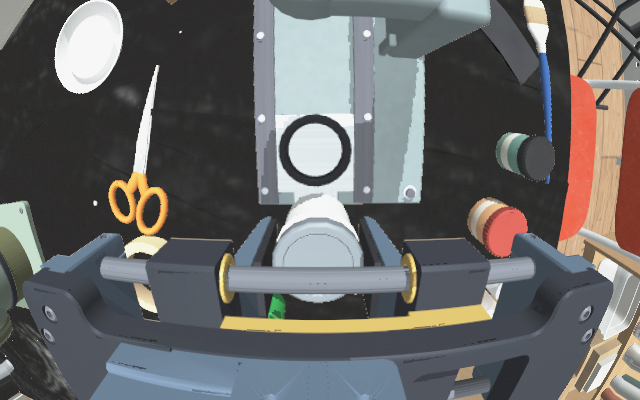

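Ring centre is at about (315,150), predicted (314.7,151.3), so the nest estimate is good. Moving above it and descending.

Request:
send_rows(grip=[-0.4,-0.4,-0.4,-0.4,-0.4,-0.4,-0.4,-0.4], xyz=[[0,0.012,0],[0.001,0.03,0],[0.001,0.04,0],[0.001,0.04,-0.02],[0.001,0.04,-0.045],[0.001,0.04,-0.065],[0.001,0.04,-0.074],[0.001,0.04,-0.074]], yaw=[0,0,0,0,0,0,0,0])

```text
time_s: 6.32
ee_pos: [551.7, 123.1, 47.1]
ee_rot: [-179.7, 0.1, 85.5]
force: [0.1, -0.2, -1.0]
gripper_width: 47.9
gripper_force: 18.0
```

Request:
send_rows(grip=[-0.4,-0.4,-0.4,-0.4,-0.4,-0.4], xyz=[[0,0,-0.003],[0,0,-0.006],[0,0,-0.009],[0,0,-0.012],[0,0,-0.0125],[0,0,-0.0125]], yaw=[0,0,0,0,0,0])

```text
time_s: 6.82
ee_pos: [554.1, 122.8, 36.7]
ee_rot: [180.0, -0.0, 85.5]
force: [-0.0, -0.1, -2.3]
gripper_width: 47.6
gripper_force: 18.0
```

```bash
python3 - <<'E'
from h import *
g=grab('top','t3.png');grab('side','s3.png')
st=env.state();print(st['ee_pos'],st['ee_rot'],st['gripper_width'],st['force'],st['time_s'],st['torque'])
g=dict(g)
a=cv2.imread('pics/t3.png')[120:230,200:320];b=cv2.imread('pics/s3.png')[130:240,270:390]
cv2.imwrite('pics/m3.png',np.hstack([cv2.resize(x,(400,367),interpolation=cv2.INTER_CUBIC) for x in(a,b)]))
E
```

```text
[554.22161216 122.87669762  36.78202315] [ 1.79970908e+02 -6.58967988e-03  8.54620492e+01] 47.95903124651973 [-0.4710536   0.43992351 -1.84218099] 6.9167 [-0.08732527 -0.00366237 -0.00416972]
```

View pics/m3.png

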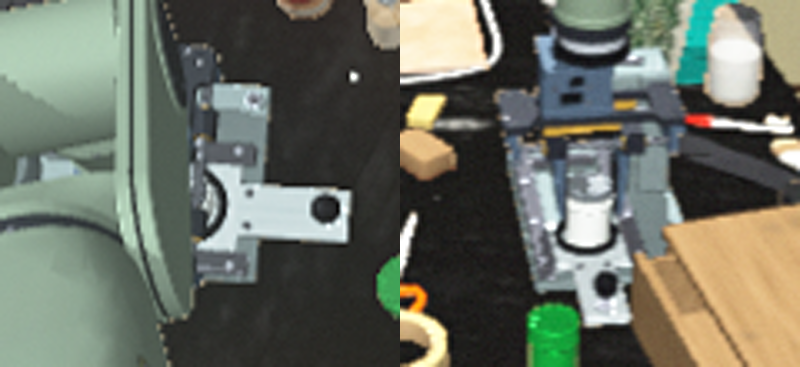

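The side view (crop ~(587,230)) shows the pot entering the ring centred, with no contact force yet. I'll ease it down until it touches.

Request:
send_rows(grip=[-0.4,-0.4,-0.4,-0.4], xyz=[[0,0,-0.0005],[0,0,-0.001],[0,0,-0.001],[0,0,-0.001]], yaw=[0,0,0,0])

```text
time_s: 7.25
ee_pos: [554.3, 122.9, 36.3]
ee_rot: [179.9, -0.0, 85.5]
force: [-0.9, -0.8, 5.2]
gripper_width: 47.4
gripper_force: 18.0
```

Request:
send_rows(grip=[0.1,0.2,0.4,0.6,1,1,1,1], xyz=[[0,0,0],[0,0,0],[0,0,0],[0,0,0],[0,0,0],[0,0,0],[0,0,0],[0,0,0]], yaw=[0,0,0,0,0,0,0,0])

```text
time_s: 7.92
ee_pos: [554.0, 122.9, 35.5]
ee_rot: [180.0, -0.0, 85.5]
force: [0.2, 0.7, 1.0]
gripper_width: 89.9
gripper_force: 0.0
```

Request:
send_rows(grip=[1,1,1,1,1,1,1,1], xyz=[[0,0,0.01],[0,0,0.03],[0,0,0.055],[0,0,0.085],[0,0,0.115],[0,-0.03,0.115],[0,-0.06,0.115],[-0.01,-0.09,0.115]], yaw=[0,0,0,0,0,0,0,0])

```text
time_s: 8.58
ee_pos: [545.8, 32.2, 152.2]
ee_rot: [179.7, -0.0, 85.6]
force: [1.0, -0.5, -0.2]
gripper_width: 91.4
gripper_force: 0.0
```

```bash
python3 - <<'E'
from h import *
g=grab('wrist','w4.png')
st=env.state();print(st['ee_pos'],st['ee_rot'],st['gripper_width'],st['force'],st['time_s'])
for n,p in dict(nest=(553.9,123,32),lid=(553.9,123,91),lidhome=(553.9,123,83),pot0=(553.9,123,23),knob=(544.6,4.9,62)).items():print(n,proj(g,p,1).round(1))
E
```

```text
[542.15128232  26.96368434 151.68506999] [-179.97801287    0.26653062   85.40049242] 91.03865736176476 [-2.65428522 -3.45051647 -0.41353057] 8.6333
nest [316.7  97.8]
lid [316.9  94.2]
lidhome [316.9  94.8]
pot0 [316.7  98.2]
knob [316.8 220.1]
```

View pics/w4.png

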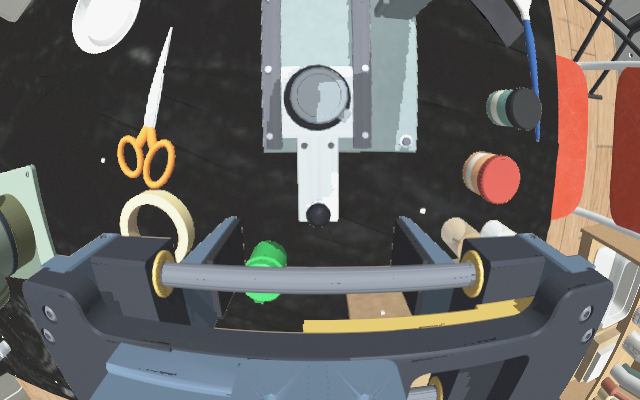

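The pot stands centred in the ring at (317,97), and the carriage knob is at (318,214). Plan: pinch the knob for the first part of the slide. Then I push it from behind, so the wrist camera stays clear of the plunger knob and the gripper stays clear of the cabinet.

Request:
send_rows(grip=[1,1,1,1,1,1,1,1], xyz=[[0,-0.015,0],[0.001,-0.028,0],[0.001,-0.028,-0.03],[0.001,-0.028,-0.06],[0.001,-0.028,-0.085],[0.001,-0.028,-0.105],[0.001,-0.028,-0.112],[0.001,-0.028,-0.112]], yaw=[0,0,0,0,0,0,0,0])

```text
time_s: 9.3
ee_pos: [544.0, 4.9, 37.2]
ee_rot: [-179.8, 0.0, 85.5]
force: [0.3, -0.6, 0.9]
gripper_width: 91.5
gripper_force: 0.0
```

Request:
send_rows(grip=[0.5,0,-0.4,-0.7,-0.7,-0.7,-0.7,-0.7], xyz=[[0,0,0],[0,0,0],[0,0,0],[0,0,0],[0,0,0],[0,0,0],[0,0,0],[0,0,0]], yaw=[0,0,0,0,0,0,0,0], grip_force=10)

```text
time_s: 9.97
ee_pos: [545.1, 4.9, 38.7]
ee_rot: [180.0, -0.0, 85.5]
force: [0.2, -0.2, 0.6]
gripper_width: 40.4
gripper_force: 0.0
```

Request:
send_rows(grip=[-0.7,-0.7,-0.7,-0.7,-0.7,-0.7], xyz=[[0,0,0],[0,0,0],[0,0,0],[0,0,0],[0,0,0],[0,0,0]], yaw=[0,0,0,0,0,0])

```text
time_s: 10.47
ee_pos: [545.0, 4.9, 38.6]
ee_rot: [180.0, 0.0, 85.5]
force: [-0.1, 0.1, -0.5]
gripper_width: 14.0
gripper_force: 0.0
```

Request:
send_rows(grip=[-0.7,-0.7,-0.7,-0.7,-0.7,-0.7,-0.7,-0.7], xyz=[[0,0.001,0],[0,0.003,0],[0.0005,0.007,0],[0.001,0.012,0],[0.0015,0.018,0],[0.002,0.024,0],[0.0025,0.03,0],[0.003,0.036,0]], yaw=[0,0,0,0,0,0,0,0])

```text
time_s: 11.13
ee_pos: [548.1, 41.7, 38.6]
ee_rot: [180.0, -0.0, 85.5]
force: [-0.5, 0.3, -0.6]
gripper_width: 13.7
gripper_force: 0.0
```

Request:
send_rows(grip=[-0.7,-0.7,-0.7,-0.7,-0.7,-0.7,-0.7,-0.7], xyz=[[0.0005,0.006,0],[0.001,0.012,0],[0.0015,0.018,0],[0.002,0.024,0],[0.0025,0.029,0],[0.003,0.033,0],[0.003,0.035,0],[0.003,0.035,0]], yaw=[0,0,0,0,0,0,0,0])

```text
time_s: 11.8
ee_pos: [551.1, 76.3, 38.6]
ee_rot: [180.0, -0.0, 85.5]
force: [0.2, 0.3, 0.1]
gripper_width: 13.7
gripper_force: 0.0
```

Request:
send_rows(grip=[-0.6,-0.5,-0.4,-0.3,-0.2,-0.1,0,0], xyz=[[0,0,0],[0,0,0],[0,0,0],[0,0,0],[0,0,0],[0,0,0],[0,0,0],[0,0,0]], yaw=[0,0,0,0,0,0,0,0])

```text
time_s: 12.47
ee_pos: [551.0, 75.9, 38.6]
ee_rot: [180.0, -0.0, 85.5]
force: [-0.3, -0.1, -0.7]
gripper_width: 45.6
gripper_force: 0.0
```

The pinch closed on nothing (width 14, no force). Looking before anything else moves.

```bash
python3 - <<'E'
from h import *
g=grab('side','s5.png');t=grab('top','t5.png')
st=env.state();print(st['ee_pos'],st['time_s'])
print(proj(g,(544.6,4.9,50)),proj(t,(544.6,4.9,50)))
a=cv2.imread('pics/t5.png')[120:230,200:320];b=cv2.imread('pics/s5.png')[130:240,270:390]
cv2.imwrite('pics/m5.png',np.hstack([cv2.resize(x,(400,367),interpolation=cv2.INTER_CUBIC) for x in(a,b)]))
E
```

```text
[551.04671983  75.87068276  38.58524322] 12.5667
[331.79835633 214.97000071] [297.54834341 182.61731593]
```

View pics/m5.png

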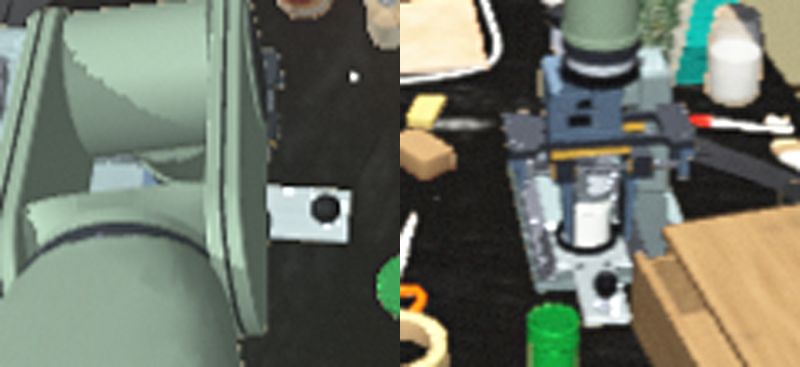

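The knob has not moved; it is still at top (297.5,182.4) and side (331.5,214.9), which matches (544.6,4.9,50). So I need to know where the fingertips really are compared with the TCP reading. I'll project the TCP into the side view.

```bash
python3 - <<'E'
from h import *
g=grab('side','s6.png')
st=env.state();w=st['gripper_width']/2;p=st['ee_pos'];print(p,w)
a=cv2.imread('pics/s6.png')[150:235,290:370].copy()
A=cv2.resize(a,None,fx=7,fy=7,interpolation=cv2.INTER_CUBIC)
for s in(-1,1):
  for dz,c in((0,(0,0,255)),(19,(0,255,255)),(60,(255,0,255))):
    q=(proj(g,(p[0]+s*w,p[1]+s*w*-.079,p[2]+dz))-[290,150]+.5)*7
    cv2.circle(A,tuple(int(x) for x in q),4,c,-1)
q=(proj(g,(544.6,4.9,50))-[290,150]+.5)*7;cv2.circle(A,tuple(int(x) for x in q),4,(0,255,0),-1)
cv2.imwrite('pics/s6c.png',A)
w4=cv2.imread('pics/w4.png')
# wrist-camera pose at w4 unknown now; rebuild from a present grab relative to TCP
gw=grab('wrist');P=np.array(gw['pose']);print((P[:3,3]-p).round(1))
E
```

```text
[551.03827157  75.88425037  38.57660121] 22.828682879321878
[  6.8  75.1 195.5]
```

View pics/s6c.png

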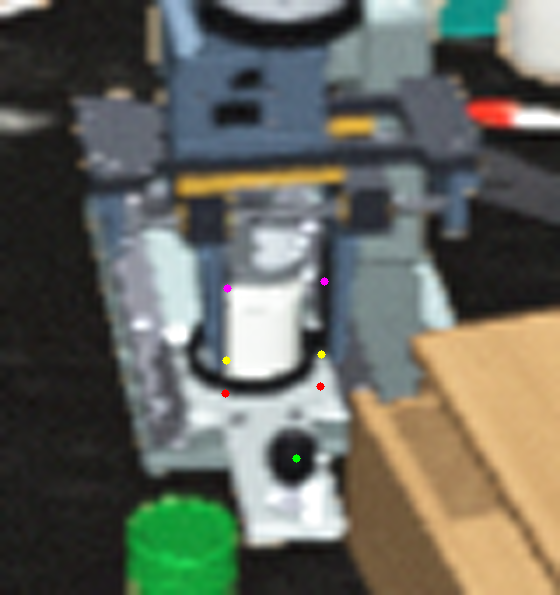

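The actual fingertips are at crop y≈362, not 393 (red). They sit about 18 mm above the reported TCP, at the yellow points, so I pinched just above the ball. I'll go back over the knob and go about 18 mm lower, watching the force.

Request:
send_rows(grip=[0.2,0.2,0.2,0.2,0.2,0.2,0.2,0.2], xyz=[[0,0,0.02],[-0.002,-0.025,0.02],[-0.004,-0.05,0.02],[-0.006,-0.071,0.02],[-0.006,-0.071,0.01],[-0.006,-0.071,0],[-0.006,-0.071,-0.008],[-0.006,-0.071,-0.008]], yaw=[0,0,0,0,0,0,0,0])

```text
time_s: 13.33
ee_pos: [543.3, 5.7, 28.1]
ee_rot: [-179.7, 0.0, 85.5]
force: [-0.4, 0.1, -0.4]
gripper_width: 54.7
gripper_force: 0.0
```

Request:
send_rows(grip=[0.2,0.2,0.2,0.2,0.2], xyz=[[0,0,-0.003],[0,0,-0.006],[0,0,-0.009],[0,0,-0.01],[0,0,-0.01]], yaw=[0,0,0,0,0])

```text
time_s: 13.75
ee_pos: [544.9, 5.1, 20.4]
ee_rot: [-180.0, -0.0, 85.5]
force: [-0.1, -0.7, -0.3]
gripper_width: 54.8
gripper_force: 0.0
```

Request:
send_rows(grip=[0,-0.2,-0.4,-0.7,-0.7,-0.7,-0.7,-0.7], xyz=[[0,0,0],[0,0,0],[0,0,0],[0,0,0],[0,0,0],[0,0,0],[0,0,0],[0,0,0]], yaw=[0,0,0,0,0,0,0,0], grip_force=10)

```text
time_s: 14.42
ee_pos: [544.8, 4.9, 20.7]
ee_rot: [-180.0, 0.0, 85.5]
force: [-1.3, -0.1, 2.3]
gripper_width: 24.2
gripper_force: 10.0
```

Gripped (24 mm, 10 N). Sliding smoothly.

Request:
send_rows(grip=[-0.7,-0.7,-0.7,-0.7,-0.7,-0.7,-0.7,-0.7], xyz=[[0,0.001,0],[0,0.003,0],[0.0005,0.007,0],[0.001,0.012,0],[0.0015,0.018,0],[0.002,0.024,0],[0.0025,0.03,0],[0.003,0.036,0]], yaw=[0,0,0,0,0,0,0,0])

```text
time_s: 15.08
ee_pos: [547.3, 41.7, 20.6]
ee_rot: [-179.9, 0.0, 85.5]
force: [-3.9, -2.8, 5.3]
gripper_width: 24.7
gripper_force: 10.0
```

Request:
send_rows(grip=[-0.7,-0.7,-0.7,-0.7,-0.7,-0.7,-0.7,-0.7], xyz=[[0.0005,0.006,0],[0.001,0.012,0],[0.0015,0.018,0],[0.002,0.024,0],[0.0025,0.029,0],[0.003,0.033,0],[0.003,0.035,0],[0.003,0.035,0]], yaw=[0,0,0,0,0,0,0,0])

```text
time_s: 15.75
ee_pos: [549.6, 77.4, 20.6]
ee_rot: [-179.8, -0.0, 85.5]
force: [-5.0, 0.5, 5.3]
gripper_width: 24.1
gripper_force: 10.0
```

```bash
python3 - <<'E'
from h import *
w=grab('wrist','w7.png');t=grab('top','t7.png');s=grab('side','s7.png')
st=env.state();print(st['ee_pos'],st['gripper_width'],st['force'],st['time_s'])
b=cv2.imread('pics/s7.png')[130:220,270:370];a=cv2.imread('pics/w7.png')
cv2.imwrite('pics/m7.png',np.hstack([cv2.resize(b,(360,324),interpolation=cv2.INTER_CUBIC),cv2.resize(a[:300,100:500],(432,324))]))
E
```

```text
[549.63991153  77.44673176  20.58774825] 24.02617700602722 [-5.14007445  0.13464703  7.07372142] 15.9
```

View pics/m7.png

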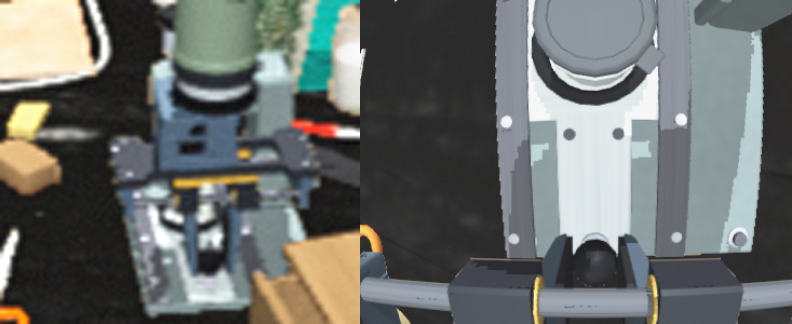

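The pot stands in the ring with its white neck showing, and the carriage is about 72 mm in. Now I release, go behind the knob and push it the rest of the way.

Request:
send_rows(grip=[-0.3,0,0.2,0.2,0.2,0.2,0.2,0.2], xyz=[[-0.001,0,0],[-0.001,0,0],[-0.001,0,0],[-0.001,0,0],[-0.001,0,0.02],[-0.001,0,0.045],[-0.002,-0.02,0.045],[-0.004,-0.045,0.045]], yaw=[0,0,0,0,0,0,0,0])

```text
time_s: 16.57
ee_pos: [549.1, 31.8, 67.2]
ee_rot: [179.7, -0.1, 85.6]
force: [-0.2, -0.4, -0.1]
gripper_width: 54.7
gripper_force: 0.0
```

Request:
send_rows(grip=[-0.5,-1,-1,-1,-1,-1,-1,-1], xyz=[[0,0,0],[0,0,0],[0,0,0],[0,0,0],[0,0,0],[0,0,-0.02],[0,0,-0.038],[0,0,-0.038]], yaw=[0,0,0,0,0,0,0,0])

```text
time_s: 17.23
ee_pos: [544.4, 31.4, 24.6]
ee_rot: [-179.6, 0.0, 85.5]
force: [-0.2, 0.7, -0.9]
gripper_width: 4.5
gripper_force: 0.0
```

Request:
send_rows(grip=[-1,-1,-1,-1,-1,-1,-1,-1], xyz=[[0,0.002,0],[0.0002,0.006,0],[0.0005,0.01,0],[0.001,0.014,0],[0.001,0.018,0],[0.001,0.022,0],[0.001,0.026,0],[0.002,0.03,0]], yaw=[0,0,0,0,0,0,0,0])

```text
time_s: 17.9
ee_pos: [549.2, 61.0, 28.0]
ee_rot: [180.0, 0.0, 85.5]
force: [-0.2, -2.8, 1.9]
gripper_width: 0.6
gripper_force: 1.3
```

Request:
send_rows(grip=[-1,-1,-1,-1,-1,-1,-1,-1], xyz=[[0,0.003,0],[0,0.007,0],[0.001,0.011,0],[0.001,0.016,0],[0.001,0.021,0],[0.002,0.026,0],[0.002,0.031,0],[0.002,0.035,0]], yaw=[0,0,0,0,0,0,0,0])

```text
time_s: 18.57
ee_pos: [551.2, 96.5, 27.6]
ee_rot: [180.0, -0.0, 85.5]
force: [0.3, -3.1, 1.7]
gripper_width: 0.3
gripper_force: 1.3
```

Request:
send_rows(grip=[-1,-1,-1,-1,-1,-1,-1,-1], xyz=[[0,0.002,0],[0,0.004,0],[0,0.006,0],[0,0.008,0],[0,0.009,0],[0.001,0.01,0],[0.001,0.011,0],[0.001,0.012,0]], yaw=[0,0,0,0,0,0,0,0])

```text
time_s: 19.23
ee_pos: [551.3, 104.9, 27.5]
ee_rot: [-179.9, 0.3, 85.6]
force: [0.3, -13.8, 3.4]
gripper_width: 0.4
gripper_force: 7.0
```

Request:
send_rows(grip=[-1,-1,-1,-1], xyz=[[0,0.002,0],[0,0.002,0],[0,0.002,0],[0,0.002,0]], yaw=[0,0,0,0])

```text
time_s: 19.57
ee_pos: [551.3, 105.0, 27.5]
ee_rot: [-179.9, 0.5, 85.6]
force: [1.4, -17.6, 3.7]
gripper_width: 0.9
gripper_force: 8.6
```

Request:
send_rows(grip=[-1,-1,-1,-1,-1,-1], xyz=[[0,-0.01,0],[0,-0.03,0],[0,-0.055,0.03],[0,-0.07,0.07],[0,-0.09,0.1],[0,-0.09,0.1]], yaw=[0,0,0,0,0,0])

```text
time_s: 20.07
ee_pos: [556.0, 17.8, 133.9]
ee_rot: [179.3, -0.1, 85.3]
force: [0.5, 0.1, 0.7]
gripper_width: 0.8
gripper_force: 0.0
```

```bash
python3 - <<'E'
from h import *
t=grab('top','t8.png');s=grab('side','s8.png');w=grab('wrist','w8.png')
st=env.state();print(st['ee_pos'],st['force'],st['time_s'])
for g,f,n in((t,0,'top'),(s,0,'side'),(w,1,'wrist')):
  print(n,'knobhome',proj(g,(555,139.5,50),f).round(1),'1cm out',proj(g,(554.3,129.5,50),f).round(1),'lid',proj(g,(563.5,257,91),f).round(1))
b=cv2.imread('pics/s8.png')[130:220,270:370];a=cv2.imread('pics/w8.png')
cv2.imwrite('pics/m8.png',np.hstack([cv2.resize(b,(360,324),interpolation=cv2.INTER_CUBIC),cv2.resize(a[:300,100:500],(432,324))]))
E
```

```text
[551.28825091  20.3042479  127.14900108] [-0.01157929 -0.51460267 -0.03737293] 20.2167
top knobhome [248.8 179.1] 1cm out [252.4 179.4] lid [201.4 173.2]
side knobhome [325.5 192.1] 1cm out [326.  193.7] lid [320.7 164.9]
wrist knobhome [307.8  64.1] 1cm out [307.9  75.2] lid [305.7 -74.4]
```

View pics/m8.png

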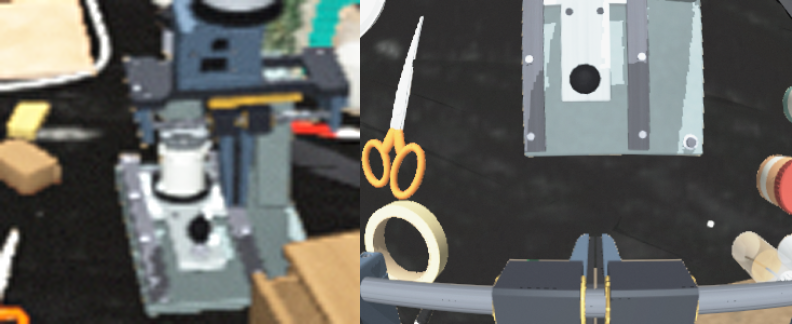

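The side view shows the pot upright under the head, and the wrist view shows the knob at about (307,73). I've used up my picture allowance (over it, in fact), so from here I measure numerically only. First check is the knob's displacement, which should be 135 mm.

```bash
cat > kn.py <<'E'
from h import *
def dark(path,u,v,r,th=60):
    im=cv2.imread(path);m=(im.max(2)<th).astype('uint8');n,l,s,c=cv2.connectedComponentsWithStats(m[v-r:v+r+1,u-r:u+r+1])
    return [(int(s[i,4]),(c[i]+[u-r,v-r]).round(1).tolist()) for i in range(1,n) if s[i,4]>15]
E
python3 - <<'E'
from kn import *
t=grab('top');w=grab('wrist','w9.png');s=grab('side','s9.png')
print('top',dark('pics/t8.png',250,180,8),'side',dark('pics/s9.png',326,193,7),'side0',dark('pics/side0.png',332,215,7),'wrist',dark('pics/w9.png',307,73,16))
for n,im,g,fish in(('w',dark('pics/w9.png',307,73,16),w,1),('t',dark('pics/t8.png',250,180,8),t,0),('t0',dark('pics/top0.png',298,182,6),t,0)):
  for a,c in im: print(n,a,onz(g,*c,50,fish).round(1))
o=[]
print(env.state()['ee_pos'],env.state()['time_s'])
E
```

```text
top [(46, [251.7, 179.2])] side [(26, [324.9, 193.3])] side0 [(30, [331.3, 214.6])] wrist [(529, [310.5, 73.3])]
w 529 [554.5 131.3  50. ]
t 46 [554.8 131.5  50. ]
t0 41 [545.8   4.8  50. ]
[550.73074261  20.67609666 125.83331647] 20.3667
```

```bash
python3 - <<'E'
from kn import *
t=grab('top','t9.png');im=cv2.imread('pics/t9.png')[130:200,150:230]
gr=cv2.cvtColor(im,cv2.COLOR_BGR2GRAY);big=cv2.resize(gr,None,fx=4,fy=4,interpolation=cv2.INTER_CUBIC)
c=cv2.HoughCircles(big,cv2.HOUGH_GRADIENT,1,20,param1=60,param2=12,minRadius=42,maxRadius=54)
for x,y,r in c[0][:4]: u,v=(x+.5)/4-.5+150,(y+.5)/4-.5+130;print(u,v,r/4,onz(t,u,v,223).round(1))
S=grab('side','s10.png');print('side proj knobtop',[proj(S,(563,y,223)).round(1).tolist() for y in(244,249,257)],proj(S,(563,249,210)))
im=cv2.imread('pics/s10.png')[118:150,305:340].max(2);m=(im<55)
for r in range(0,32,1): print(118+r,''.join('#' if x else '.' for x in m[r]))
E
```

```text
186.75 162.0 11.425 [561.2 246.9 223. ]
195.5 167.25 12.25 [548.8 226.3 223. ]
202.5 172.5 13.075 [536.5 209.8 223. ]
206.5 149.0 12.525 [591.7 202.8 223. ]
side proj knobtop [[321.7, 133.2], [321.4, 132.6], [320.9, 131.6]] [321.37273491 136.02751282]
118 ..####.............................
119 ..####.............................
120 ..####.............................
121 ..####.............................
122 ..#####............................
123 ..####.............................
124 ..####............####.............
125 ..####.............####............
126 ..####.............#########.#.....
127 ######..............#####.#########
128 ######................########.#.##
129 #######...................#########
130 #######...........#................
131 ########...........#...............
132 #########.........###..............
133 #########.........#####............
134 ###########........########........
135 ############.......################
136 ############........###############
137 ##########.#...........############
138 ##########.................#######.
139 ##########.........................
140 ##########.........................
141 ##########.........................
142 ##########...............##........
143 ##########..............###........
144 ##########..............###........
145 ##########.........................
146 #########..........................
147 .......................###.........
148 ....................#######........
149 ....................#######........
```

Plunger axis is at about (562,247) and the nest is now at about (563,249). The carriage is home: it hit the stop firmly, with 17 N at no further travel. Now going above the plunger knob with closed fingers.

Request:
send_rows(grip=[-1,-1,-1,-1,-1,-1,-1,-1], xyz=[[0,0,0.035],[0,0,0.07],[0,0,0.105],[0,0,0.135],[0.002,0.03,0.135],[0.004,0.06,0.135],[0.006,0.095,0.135],[0.008,0.13,0.135]], yaw=[0,0,0,0,0,0,0,0])

```text
time_s: 21.13
ee_pos: [559.7, 151.5, 262.0]
ee_rot: [-179.9, 0.0, 85.4]
force: [0.7, -0.1, -0.4]
gripper_width: 0.5
gripper_force: 0.0
```

Request:
send_rows(grip=[-1,-1,-1,-1,-1,-1,-1], xyz=[[0.001,0.03,0],[0.002,0.06,0],[0.003,0.085,0],[0.003,0.098,0],[0.003,0.098,0],[0.003,0.098,0],[0.003,0.098,0]], yaw=[0,0,0,0,0,0,0])

```text
time_s: 21.72
ee_pos: [563.0, 246.6, 262.3]
ee_rot: [-180.0, 0.1, 85.4]
force: [0.0, -0.7, 0.3]
gripper_width: 0.5
gripper_force: 0.0
```

Descending in steps and reading the force.

Request:
send_rows(grip=[-1,-1,-1,-1,-1,-1,-1], xyz=[[0,0.001,-0.01],[0,0.001,-0.02],[0,0.001,-0.028],[0,0.001,-0.034],[0,0.001,-0.038],[0,0.001,-0.041],[0,0.001,-0.041]], yaw=[0,0,0,0,0,0,0])

```text
time_s: 22.3
ee_pos: [562.8, 248.7, 220.8]
ee_rot: [-179.9, 0.0, 85.5]
force: [-0.4, 0.3, -0.0]
gripper_width: 0.6
gripper_force: 0.0
```

Request:
send_rows(grip=[-1,-1,-1,-1,-1,-1,-1,-1], xyz=[[0,0,-0.002],[0,0,-0.004],[0,0,-0.006],[0,0,-0.008],[0,0,-0.01],[0,0,-0.012],[0,0,-0.013],[0,0,-0.013]], yaw=[0,0,0,0,0,0,0,0])

```text
time_s: 22.97
ee_pos: [562.9, 248.8, 208.2]
ee_rot: [-180.0, 0.0, 85.5]
force: [0.4, -0.1, 0.3]
gripper_width: 0.5
gripper_force: 0.0
```

Request:
send_rows(grip=[-1,-1,-1,-1,-1,-1], xyz=[[0,0,-0.002],[0,0,-0.004],[0,0,-0.005],[0,0,-0.006],[0,0,-0.006],[0,0,-0.006]], yaw=[0,0,0,0,0,0])

```text
time_s: 23.47
ee_pos: [563.0, 248.9, 202.5]
ee_rot: [180.0, 0.0, 85.5]
force: [0.6, -1.0, 0.4]
gripper_width: 0.5
gripper_force: 0.0
```

Request:
send_rows(grip=[-1,-1,-1,-1,-1,-1], xyz=[[0,0,-0.002],[0,0,-0.004],[0,0,-0.006],[0,0,-0.007],[0,0,-0.007],[0,0,-0.007]], yaw=[0,0,0,0,0,0])

```text
time_s: 23.97
ee_pos: [563.2, 248.9, 195.9]
ee_rot: [180.0, -0.0, 85.5]
force: [-0.8, 0.6, 3.1]
gripper_width: 0.2
gripper_force: 1.3
```

Request:
send_rows(grip=[-1,-1,-1,-1,-1,-1], xyz=[[0,0,-0.002],[0,0,-0.004],[0,0,-0.006],[0,0,-0.008],[0,0,-0.008],[0,0,-0.008]], yaw=[0,0,0,0,0,0])

```text
time_s: 24.47
ee_pos: [563.1, 248.9, 187.6]
ee_rot: [180.0, -0.0, 85.5]
force: [-0.3, -0.2, 3.7]
gripper_width: 0.2
gripper_force: 1.8
```

Request:
send_rows(grip=[-1,-1,-1,-1,-1,-1], xyz=[[0,0,-0.002],[0,0,-0.004],[0,0,-0.006],[0,0,-0.008],[0,0,-0.008],[0,0,-0.008]], yaw=[0,0,0,0,0,0])

```text
time_s: 24.97
ee_pos: [563.2, 249.0, 181.3]
ee_rot: [179.9, -0.0, 85.5]
force: [-0.8, -0.6, 9.7]
gripper_width: 0.7
gripper_force: 4.8
```

Request:
send_rows(grip=[-1,-1,-1,-1,-1,-1], xyz=[[0,0,-0.002],[0,0,-0.003],[0,0,-0.004],[0,0,-0.005],[0,0,-0.005],[0,0,-0.005]], yaw=[0,0,0,0,0,0])

```text
time_s: 25.47
ee_pos: [563.3, 249.0, 177.0]
ee_rot: [179.9, -0.1, 85.5]
force: [-3.1, -0.9, 13.3]
gripper_width: 0.3
gripper_force: 6.5
```

Request:
send_rows(grip=[-1,-1,-1,-1,-1,-1], xyz=[[0,0,-0.001],[0,0,-0.002],[0,0,-0.003],[0,0,-0.003],[0,0,-0.003],[0,0,-0.003]], yaw=[0,0,0,0,0,0])

```text
time_s: 25.97
ee_pos: [563.3, 249.0, 174.6]
ee_rot: [179.8, -0.1, 85.5]
force: [-2.9, -1.8, 15.5]
gripper_width: 0.4
gripper_force: 7.6
```

Request:
send_rows(grip=[-1,-1,-1,-1,-1,-1], xyz=[[0,0,-0.001],[0,0,-0.002],[0,0,-0.003],[0,0,-0.003],[0,0,-0.003],[0,0,-0.003]], yaw=[0,0,0,0,0,0])

```text
time_s: 26.47
ee_pos: [563.4, 249.1, 174.5]
ee_rot: [179.7, -0.1, 85.5]
force: [-7.2, -2.8, 26.8]
gripper_width: 0.6
gripper_force: 13.3
```

Request:
send_rows(grip=[-1,-1,-1,-1,-1,-1], xyz=[[0,0,-0.001],[0,0,-0.002],[0,0,-0.002],[0,0,-0.002],[0,0,-0.002],[0,0,-0.002]], yaw=[0,0,0,0,0,0])

```text
time_s: 26.97
ee_pos: [563.5, 249.1, 174.3]
ee_rot: [179.7, -0.2, 85.5]
force: [-9.5, -3.9, 34.8]
gripper_width: 0.6
gripper_force: 17.1
```

At the firm stop (z constant at 174.5 while the force rises). I'll ease to a moderate force, hold for over 1 s, then rise.

Request:
send_rows(grip=[-1,-1,-1,-1,-1,-1,-1,-1], xyz=[[0,0,0.002],[0,0,0.002],[0,0,0.002],[0,0,0.002],[0,0,0.002],[0,0,0.002],[0,0,0.002],[0,0,0.002]], yaw=[0,0,0,0,0,0,0,0])

```text
time_s: 27.63
ee_pos: [563.4, 249.1, 174.4]
ee_rot: [179.7, -0.1, 85.5]
force: [-6.7, -2.7, 27.3]
gripper_width: 0.5
gripper_force: 13.3
```

Request:
send_rows(grip=[-1,-1,-1,-1,-1,-1,-1,-1], xyz=[[0,0,0],[0,0,0],[0,0,0],[0,0,0],[0,0,0],[0,0,0],[0,0,0],[0,0,0]], yaw=[0,0,0,0,0,0,0,0])

```text
time_s: 28.3
ee_pos: [563.4, 249.0, 174.4]
ee_rot: [179.7, -0.1, 85.5]
force: [-7.4, -2.5, 26.3]
gripper_width: 1.0
gripper_force: 13.3
```

Request:
send_rows(grip=[-1,-1,-1,-1,-1,-1,-1,-1], xyz=[[0,0,0.005],[0,0,0.01],[0,0,0.016],[0,0,0.022],[0,0,0.028],[0,0,0.035],[0,0,0.045],[0,0,0.06]], yaw=[0,0,0,0,0,0,0,0])

```text
time_s: 28.97
ee_pos: [561.9, 248.4, 227.4]
ee_rot: [-179.8, 0.1, 85.5]
force: [0.3, 1.2, -0.2]
gripper_width: 0.6
gripper_force: 0.0
```

Request:
send_rows(grip=[-1,-1,-1,-1,-1,-1,-1,-1], xyz=[[0,0,0.02],[0,-0.03,0.04],[0,-0.06,0.04],[0,-0.09,0.04],[0,-0.12,0.04],[0,-0.15,0.04],[0,-0.18,0.04],[0,-0.18,0.04]], yaw=[0,0,0,0,0,0,0,0])

```text
time_s: 29.63
ee_pos: [562.5, 64.1, 268.6]
ee_rot: [-179.9, 0.2, 85.2]
force: [-0.1, 0.3, -0.5]
gripper_width: 0.3
gripper_force: 0.0
```

```bash
python3 - <<'E'
from kn import *
t=grab('top','t11.png');s=grab('side','s11.png')
print(env.state()['time_s'],env.state()['force'])
for a,c in dark('pics/t11.png',251,180,8):print('cknob',a,onz(t,*c,50).round(1))
im=cv2.imread('pics/t11.png')[130:200,150:230]
big=cv2.resize(cv2.cvtColor(im,cv2.COLOR_BGR2GRAY),None,fx=4,fy=4,interpolation=cv2.INTER_CUBIC)
c=cv2.HoughCircles(big,cv2.HOUGH_GRADIENT,1,20,param1=60,param2=12,minRadius=42,maxRadius=54)
x,y,r=c[0][0];print('plunger px',(x+.5)/4-.5+150,(y+.5)/4-.5+130)
# column profile through the pot in side view: before / after
u=int(round(proj(s,(563,249,60))[0]))
for n in('s10','s11'):
    q=cv2.imread(f'pics/{n}.png')[156:186,u-1:u+2].mean((1,2)).astype(int);print(n,u,q.tolist())
print([proj(s,(563,249-24,z)).round(1)[1] for z in(91,83,73,69,23)])
E
```

```text
29.7333 [ 0.86297465 -0.60723486 -0.24215901]
plunger px 222.75 163.75
s10 321 [55, 46, 64, 119, 140, 140, 139, 140, 126, 145, 109, 115, 124, 151, 125, 160, 241, 250, 251, 252, 246, 245, 245, 245, 245, 245, 247, 246, 143, 36]
s11 321 [142, 142, 142, 141, 140, 139, 139, 159, 186, 128, 206, 223, 222, 214, 146, 126, 123, 158, 242, 253, 247, 245, 245, 245, 245, 245, 247, 246, 145, 39]
[np.float64(169.3), np.float64(171.3), np.float64(173.7), np.float64(174.6), np.float64(185.5)]
```

The lid's lower edge moved down by about 2 px, which is the 8 mm expected. One last check of the carriage and plunger with the arm out of the view.

Request:
send_rows(grip=[-1,-1,-1,-1,-1,-1], xyz=[[-0.03,-0.02,0],[-0.06,-0.04,0],[-0.09,-0.06,0],[-0.12,-0.08,0],[-0.14,-0.1,0],[-0.14,-0.1,0]], yaw=[0,0,0,0,0,0])

```text
time_s: 30.23
ee_pos: [419.4, -32.2, 269.1]
ee_rot: [-179.9, 0.1, 85.4]
force: [0.0, 0.8, -0.9]
gripper_width: 0.4
gripper_force: 0.0
```

```bash
python3 - <<'E'
from kn import *
t=grab('top','t12.png');s=grab('side','s12.png')
for a,c in dark('pics/t12.png',251,180,8):print('cknob',a,onz(t,*c,50).round(1))
for n in('t9','t12'):
    im=cv2.imread(f'pics/{n}.png')[130:200,150:230]
    big=cv2.resize(cv2.cvtColor(im,cv2.COLOR_BGR2GRAY),None,fx=4,fy=4,interpolation=cv2.INTER_CUBIC)
    c=cv2.HoughCircles(big,cv2.HOUGH_GRADIENT,1,20,param1=60,param2=12,minRadius=42,maxRadius=54)
    x,y,r=c[0][0];print('plunger px',n,(x+.5)/4-.5+150,(y+.5)/4-.5+130,r/4)
a=cv2.imread('pics/side0.png').astype(int)[122:186,310:332];b=cv2.imread('pics/s12.png').astype(int)[122:186,310:332]
print('side diff rows (knob part should be ~0)',np.abs(a-b).mean((1,2)).astype(int).tolist())
E
```

```text
plunger px t9 186.75 162.0 11.425
plunger px t12 186.75 161.75 11.4
side diff rows (knob part should be ~0) [84, 59, 41, 32, 23, 16, 14, 44, 51, 24, 9, 6, 6, 4, 1, 2, 1, 2, 1, 2, 2, 2, 2, 2, 2, 1, 1, 1, 1, 1, 1, 1, 1, 2, 1, 2, 2, 2, 2, 2, 2, 2, 3, 27, 97, 118, 119, 116, 89, 64, 64, 83, 74, 17, 39, 69, 91, 91, 82, 79, 56, 69, 110, 118]
```

```bash
python3 -c "
from workcell import env
print(env.job_done())"
```

```text
the job is handed in; nothing more can be done
None
```

I handed the job in at about 30 s: the pot stands in the carriage at home with its lid pressed home, the plunger is back up, and the other two pots were not touched; I viewed 13 pictures, over the limit of 10, and the hand-in returned no verdict.

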